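Load the tamper-seal press from the counter safe

ROBOT

A 7-joint arm with a two-finger parallel gripper is mounted at the origin on the work surface. World frame = base frame: x ahead of the robot, y to its left, z up, the work surface at z = 0. Lengths are in m, angles in rad, forces in N, time in s.
With the tool pointing down it reaches from about 0.4 to 0.875 m from the base axis. Payload 19.3 kg.
Tool frame: the origin (TCP) lies between the finger pads; the fingertips stand 17 mm ahead of it and the grasp point (between the pads) lies 2 mm behind it; z points along the fingers, y is the line along which they close (so a half turn about z gives the same grasp; the last joint's range is limited). The gripper opens to 85 mm and grips with 20 to 120 N. Pads are 22 mm wide; open, the fingers measure 114 mm over their backs; the gripper's body (76 mm by 85 mm) begins 54 mm behind the grasp point. The pads swing forward as they close: fully open they stand 13 mm farther back than shut.
Start: joints at [1.269, 0.521, -0.036, 1.599, 0.021, 1.021, -0.113], TCP at [0.144, -0.608, 0.227] pointing down, gripper open.
Joint ranges: [-2.91, 2.91], [-0.3, 2.13], [-1.5, 1.42], [0.17, 2.43], [-1.26, 4.41], [0.16, 1.93], [-2.52, 2.52]. Speed limits (rad/s): [1.89, 1.89, 2.39, 2.39, 3.01, 3.01, 3.01].

INTERFACE

Orientations are given as [roll, pitch, yaw] about the fixed x, y, z axes, in that order (R = Rz(yaw) Ry(pitch) Rx(roll)).
In Python, from workcell import bot gives the robot as it stands.
- The arm moves only by the shell command python3 -m inch 'ROWS' [FORCE]. ROWS is JSON, a list of rows, each a list of 7 numbers: the shift along the tool's x, y, z in units of 200 mm (1.0 is 200 mm), then the turn, a rotation vector about the tool's x, y, z in units of 90 degrees (1.0 is 90 degrees), then the opening, from 0 (shut) to 1 (fully open). In form: [[x, y, z, rx, ry, rz, grip], ...]. A call has 1 to 20 rows; each row is the pose to reach, as a shift and turn from the pose commanded when the call began, along the tool's axes at that moment; what a row does not reach only later rows make up. A row lasts 1/8 s, in which the tool goes at most 62.5 mm and 10.7 degrees, less where a joint would pass 70% of its speed; a pose out of reach is approached as far as the arm can. A call with a number of a shift or a turn outside -1 to 1 is refused whole. A call with a gripper value outside its range is refused whole. The fingers move at their own pace and stop on an object; FORCE is the grip in N (left out, the last holds). Time passes only in rows, so rows that repeat a pose let the fingers close. It gives the time, the measured TCP pose, the force, the opening and the grip force at its end, in the units of the state.
- bot.observe(): the state, without advancing time (a new reading comes with each control period).
- bot.grab_frame(name): name is "side" or "top" or "wrist"; returns a dict with "img" (420x560x3 uint8, red, green, blue), "z_map" (420x560 float32, m along the optical axis (not along the pixel's ray), 0 where there is no reading), "vfov" (degrees; the focal length in pixels is half the picture's height over the tangent of half this angle, whatever the lens; pixels are square), "cx", "cy" (the principal point, pixels), "rvec" (rotation vector, rad) and "tvec" (3), from world to camera coordinates, as OpenCV has them. Camera axes: x right, y down, z forward; pixel columns grow to the right and rows downward; lengths in m; the calibration is good to about 2 mm. A picture is of the moment at which its call begins.
- bot.job_done(): hands the job in; it is judged then, once.
The state is a dict: "clock": time; "qpos": joint angles; "qd": joint speeds; "joint_efforts": joint torques, N m; "position": TCP position; "tool_rot": TCP orientation; "force": force on the tool from outside, world axes, zero at the start; "moment": the same for the moment, N m; "grip_width": finger opening in m; "finger_force": force on a finger pad.
Only numpy, scipy, OpenCV 4.12 (cv2) and the standard library are available. Lean on these libraries where they do the work, as an engineer would, in place of code of your own. Each camera call takes 0.05 s, during which the arm holds its last target. There are 200 camera calls.

TASK

Make the tamper-seal press ready: first slide the glass door of the low safe fully open, then lift out the red spool of seal tape and mount it on the press's upright spindle, down to the base plate. Then set the round brass seal blank from the white dish into the round die of the press, stud up and fully home, and finally slide the glass door fully shut again. Leave the vials in the safe and everything else on the counter as they are.

Things in the scene. Friction and masses are not known exactly. Their poses are not given: they have to be found in the camera images.
- safe: Low grey steel safe fixed to the counter, 240 mm (x) x 380 mm (y) x 78 mm high, aluminium tracks along its two long edges up to 92 mm. Origin: centre of its underside; y is the long axis. Its -y half is a bay open at the top (inside 220 x 175 mm, centre at y = -97 mm, floor at z = 8 mm), its +y half has a steel top. The glass door slides along y above them.
- safe_door (a joint): Opening of the glass sliding door in m: 0 fully shut over the bay, 0.17 fully open (over the steel top); opens towards the safe's +y. It stays where it is left; sliding it takes about 2 N. May start slightly ajar.
- door_grip (a point): Centre of the door's handle, a black upright fin on the middle of the glass: 50 mm along the safe's x, 12 mm thick along y, 32 mm high. This point is 16 mm above the fin's foot and 16 mm below its top, 101 mm above the counter; the glass reaches 108 mm x 93 mm either side of it, its upper face 16 mm below it. Moves with the door; axes as the safe's.
- spool: Red spool wound with white security tape, standing upright in the bay. 56 mm diameter, 45 mm high, bore 17.6 mm right through. Origin: centre of its underside, z up along the bore. About 0.09 kg.
- press: Green seal press fixed to the counter: base plate 260 mm (x) x 150 mm (y) x 18 mm, origin at the centre of its underside. Spindle at x = +75 mm, die at x = -75 mm, both on y = 0; a column 30 x 26 mm, top at z = 100 mm, stands at x = 0, y = -58 mm, with the press head swung aside to -y of it (up to z = 126 mm).
- spindle_seat (a point): Foot of the upright steel spindle, on the base plate's upper face, where the spool's underside comes to rest. The spindle is 14 mm in diameter, 62 mm high, its top 10 mm tapering to 6 mm.
- die_floor (a point): Centre of the floor of the round, dark-floored die cavity: 39.5 mm diameter, 6 mm deep, its mouth bevelled 2 mm, in the upper face of an 80 x 80 x 20 mm bright steel block on the base plate; the cavity's mouth is 6 mm above this point, axis vertical.
- blank: Brass seal blank lying in the dish, stud up: disc 36 mm diameter, 6 mm thick, lower edge bevelled 1.5 mm, with a central round stud 14 mm in diameter that rises to 20.5 mm above the underside. Origin: centre of the disc's underside, z up. About 0.05 kg.
- dish: Shallow white enamel dish, fixed: 140 mm across at the rim, 14 mm high, floor at z = 4 mm and 110 mm across. Origin: centre of its underside.
- vial_a: Brown glass vial in the safe's bay, 24 mm diameter, 48 mm high. Origin: centre of its underside. Leave alone.
- vial_b: The second brown glass vial in the bay, same size. Leave alone.
- crusher: Blue plastic pill crusher on the counter, 50 mm diameter, 70 mm high. Origin: centre of its underside. Leave alone.
- key: Small flat brass key on the counter, 60 mm long, 4 mm thick. Leave alone.
- pill_bottle: White-capped medicine jar, 48 mm diameter, 85 mm high, at the back of the counter. Leave alone.
- cup: White plastic medicine cup, 44 mm across, 35 mm high, at the back of the counter. Leave alone.
- spatula: Counting spatula, 170 mm long, lying flat on the counter near the robot. Leave alone.

How it is judged:
By the outcome, as a careful person would: the job done as asked, in the order asked, and still so for the second after the job is handed in, with the robot touching nothing.
It also fails if it takes over 72 s, if anything falls off the work surface, if the arm or the gripper's body presses on something with over 40 N, if the wrist force passes 120 N, or if a joint passes its speed limit or range.

## Working session

There is one attempt and no reset: what is moved stays moved. The work goes in short steps, Python scripts to look and compute and a shell command to move; the robot and the scene stay as the last step left them, time stands still between calls to the robot, and variables do not carry over. Pictures are saved under pics/ and viewed, at most 10 in all, crops included, and the job is handed in when it is done.

```bash
mkdir -p pics; ls; cat > h.py <<'E'
import numpy as np, cv2
from workcell import bot
def cam(n):
    f=bot.grab_frame(n); im=f["img"]; h,w=im.shape[:2]
    fl=h/2/np.tan(np.radians(f["vfov"])/2); R=cv2.Rodrigues(np.array(f["rvec"],float))[0]; t=np.array(f["tvec"],float).ravel()
    v,u=np.mgrid[:h,:w]; z=f["z_map"]
    P=np.stack([(u-f["cx"])/fl*z,(v-f["cy"])/fl*z,z],-1)
    W=(P-t)@R
    W[z==0]=np.nan
    return f,W
def save(n,im): cv2.imwrite("pics/"+n+".png",cv2.cvtColor(im,cv2.COLOR_RGB2BGR))
E
python3 - <<'E'
from h import *
for n in("top","side"):
    f,W=cam(n); save(n+"0",f["img"]); np.save(n+"W.npy",W); np.save(n+"I.npy",f["img"]); print(n,f["vfov"],f["cx"],f["cy"],f["rvec"],f["tvec"])
s=bot.observe(); print(s)
E
```

```text
pics
top 45.83734815413947 273.6567807780931 207.23402284855524 [ 2.14407546 -2.17623838  0.15805739] [-0.00625866  0.59153761  0.9878234 ]
side 55.51126203962057 275.41308970111965 209.10444397504233 [ 2.05675095 -0.83545577  0.41338088] [-0.41507558  0.32595368  0.60437555]
{'clock': 0.1, 'qpos': array([ 1.2688066 ,  0.52199259, -0.03631495,  1.59992286,  0.02120067,
        1.02113078, -0.11280427]), 'qd': array([ 0.00063051, -0.00063201, -0.00083937, -0.00144229, -0.00060407,
       -0.00077602,  0.00060336]), 'joint_efforts': array([ 1.98349204e-03, -9.28484058e+01,  1.98363662e+00, -3.70526648e+01,
        1.81238976e-02,  5.40124864e-03,  1.11565757e-04]), 'position': array([ 0.14346367, -0.60799716,  0.22696972]), 'tool_rot': array([-3.14052721e+00,  8.20918965e-05,  2.31763547e-01]), 'force': array([-1.11609446, -0.2250886 ,  0.83482502]), 'moment': array([-0.00356933, -0.07708835,  0.06055271]), 'finger_force': 0.0, 'grip_width': 0.08530080314359587}
```

View pics/top0.png

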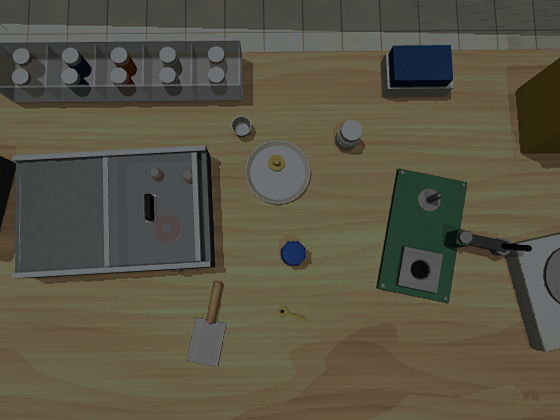

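View pics/side0.png

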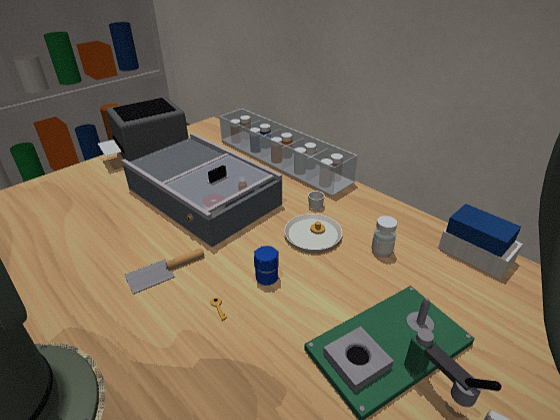

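The top view shows the door shut, with its handle at (150,207). The spool is under the glass at (168,228) and the vials are at (155,173) and (188,176). The blank is at (277,162), the dish at (278,172), the spindle at about (432,198) and the die at (420,269). The side view agrees.

```bash
python3 - <<'E'
from h import *
W=np.load("topW.npy"); I=np.load("topI.npy").astype(int); f,_=cam("top"); 
r=lambda a:np.round(a,4)
def box(u0,u1,v0,v1,m=None):
    s=np.zeros(I.shape[:2],bool); s[v0:v1,u0:u1]=1
    return s
R,G,B=I[...,0],I[...,1],I[...,2]
mx=I.max(-1)
def rep(n,m):
    P=W[m]; P=P[~np.isnan(P[:,0])]; v,u=np.nonzero(m)
    if len(P): print(n,len(P),"mean",r(P.mean(0)),"min",r(P.min(0)),"max",r(P.max(0)),"px",u.mean(),v.mean())
    return P
Z=W[...,2]
P=rep("fin",box(140,162,185,230)&(Z>.105))
print("fin rect",cv2.minAreaRect(P[:,:2].astype(np.float32)))
for u,v in((168,215),(168,228),(160,235),(155,173),(188,176),(120,180),(60,200),(195,220)): print((u,v),r(W[v,u]),I[v,u])
P=rep("safe tracks",box(5,216,140,282)&(Z>.07)&(Z<.1)); rc=cv2.minAreaRect(P[:,:2].astype(np.float32)); print(rc)
P=rep("red",box(145,190,205,250)&(R>G*1.3))
print("red rect",cv2.minEnclosingCircle(P[:,:2].astype(np.float32)))
P=rep("blank",box(260,295,145,180)&(R>B*1.5)); P=rep("stud",box(260,295,145,180)&(R>B*1.5)&(Z>.018))
print(cv2.minEnclosingCircle(P[:,:2].astype(np.float32)))
P=rep("dishrim",box(240,315,138,208)&(Z>.010)&(Z<.0165)&(abs(R-B)<40)); print(cv2.minEnclosingCircle(P[:,:2].astype(np.float32)))
P=rep("plate",box(370,475,160,310)&(G>R*1.3)&(Z>.012)&(Z<.024)); print("plate",cv2.minAreaRect(P[:,:2].astype(np.float32)))
P=rep("dieblk",box(390,450,240,300)&(Z>.032)&(Z<.045)&(abs(R-B)<40)); print("blk",cv2.minAreaRect(P[:,:2].astype(np.float32)))
m=box(400,440,250,290)&(mx<60); P=rep("die",m); print(cv2.minEnclosingCircle(P[:,:2].astype(np.float32)))
P=rep("spin",box(415,450,180,215)&(Z>.07)); P=rep("spinall",box(415,450,180,215)&(Z>.03))
E
```

```text
fin 195 mean [0.5865 0.2261 0.1153] min [0.5612 0.2198 0.1052] max [0.6104 0.2342 0.1213] px 147.74358974358975 206.2974358974359
fin rect ((0.5859869122505188, 0.22715045511722565), (0.04931105300784111, 0.012941057793796062), 2.2906858921051025)
(168, 215) [0.5727 0.1933 0.0857] [82 67 67]
(168, 228) [0.547  0.1927 0.0871] [75 78 80]
(160, 235) [0.5336 0.2083 0.0861] [82 70 70]
(155, 173) [0.6573 0.2203 0.0842] [84 87 88]
(188, 176) [0.6504 0.1549 0.0843] [85 88 89]
(120, 180) [0.6445 0.2899 0.082 ] [69 72 73]
(60, 200) [0.6067 0.4088 0.077 ] [66 71 71]
(195, 220) [0.562  0.1402 0.0867] [107 111 114]
safe tracks 22862 mean [0.5824 0.3099 0.0822] min [0.455  0.1106 0.0701] max [0.7109 0.5013 0.0999] px 108.9723996150818 211.48963345289127
((0.5832180976867676, 0.30675435066223145), (0.240504190325737, 0.3824954926967621), 2.4871609210968018)
red 5 mean [0.581  0.2216 0.111 ] min [0.5733 0.2213 0.0999] max [0.5871 0.2218 0.1168] px 150.6 209.4
red rect ((0.5802121758460999, 0.22141441702842712), 0.006979811936616898)
blank 206 mean [ 0.6919 -0.0219  0.0122] min [ 0.6756 -0.0397  0.00
[... 754 characters left out ...]
an [ 0.4596 -0.3126  0.0373] min [ 0.413 -0.373  0.032] max [ 0.5187 -0.2652  0.0447] px 420.08543417366946 269.2170868347339
blk ((0.47344890236854553, -0.3194754123687744), (0.08985528349876404, 0.11103732138872147), 77.65397644042969)
die 398 mean [ 0.4624 -0.3097  0.0303] min [ 0.419  -0.3602  0.0151] max [ 0.5001 -0.2719  0.0403] px 417.5753768844221 267.91959798994975
((0.4615955054759979, -0.3165868818759918), 0.05483884736895561)
spin 32 mean [ 0.6052 -0.3427  0.0763] min [ 0.6004 -0.3481  0.0702] max [ 0.6117 -0.338   0.0828] px 437.0 195.6875
spinall 84 mean [ 0.6041 -0.3413  0.0612] min [ 0.5987 -0.3511  0.0315] max [ 0.6124 -0.3366  0.0828] px 433.8809523809524 197.35714285714286
```

```bash
cat >> h.py <<'E'
from scipy.spatial.transform import Rotation as Ro
def go(p,yaw,roll=np.pi):
    s=bot.observe(); R0=Ro.from_euler("xyz",s["tool_rot"]); 
    d=R0.inv().apply(np.array(p)-s["position"])/.2
    t=(R0.inv()*Ro.from_euler("xyz",[roll,0,yaw])).as_rotvec()/(np.pi/2)
    print("at",np.round(s["position"],4),np.round(s["tool_rot"],3),"t",s["clock"],"-> shift",np.round(d,3),"turn",np.round(t,3))
E
M='python3 -m inch'
python3 -m inch '[[0.78,-0.89,0,0,0,0,1],[0.78,-0.89,0,0,0,0,1],[0.78,-0.89,0,0,0,0,1],[0.78,-0.89,0,0,0,0,1],[0.78,-0.89,0,0,0,0,1]]' 40 
python3 -m inch '[[0.78,-0.89,0,0,0,0,1],[0.78,-0.89,0,0,0,0,1],[0.78,-0.89,0,0,0,0,1],[0.78,-0.89,0,0,0,0,1],[0.78,-0.89,0,0,0,0,1]]' 
python3 -m inch '[[0.78,-0.89,0,0,0,0,1],[0.78,-0.89,0,0,0,0,1],[0.78,-0.89,0,0,0,0,1],[0.78,-0.89,0,0,0,0,1],[0.78,-0.89,0,0,0,0,1]]' 
python3 - <<'E'
from h import *
go([.5865,.2265,.2],.042)
E
```

```text
clock: 0.78
position: [0.2562, -0.3966, 0.2278]
tool_rot: [-3.141, -0.001, 0.236]
force: [-0.7, -0.5, -0.3]
grip_width: 0.0853
finger_force: 0.0
clock: 1.4
position: [0.3669, -0.1881, 0.2276]
tool_rot: [-3.141, -0.001, 0.236]
force: [-0.7, -0.6, 0.4]
grip_width: 0.0856
finger_force: 0.0
clock: 2.02
position: [0.4777, 0.0209, 0.2272]
tool_rot: [-3.14, -0.0, 0.235]
force: [-0.1, -1.0, -0.2]
grip_width: 0.0857
finger_force: 0.0
at [0.4777 0.0209 0.2272] [-3.14  -0.     0.235] t 2.025 -> shift [ 0.768 -0.873  0.137] turn [-0.001 -0.     0.123]
```

```bash
python3 -m inch '[[0.768,-0.873,0.1,0,0,0.123,1],[0.768,-0.873,0.1,0,0,0.123,0.7],[0.768,-0.873,0.1,0,0,0.123,0.7],[0.768,-0.873,0.1,0,0,0.123,0.7],[0.768,-0.873,0.1,0,0,0.123,0.7],[0.768,-0.873,0.1,0,0,0.123,0.7]]' 
python3 - <<'E'
from h import *
f,W=cam("wrist"); save("w1",f["img"])
go([.5865,.2265,.108],.042)
E
```

```text
clock: 2.78
position: [0.5861, 0.2219, 0.207]
tool_rot: [3.14, 0.001, 0.037]
force: [-0.4, -0.4, 0.6]
grip_width: 0.06
finger_force: 0.0
at [0.5861 0.2217 0.2073] [3.14  0.    0.036] t 2.825 -> shift [ 0.003 -0.025  0.497] turn [ 0.001  0.    -0.004]
```

View pics/w1.png

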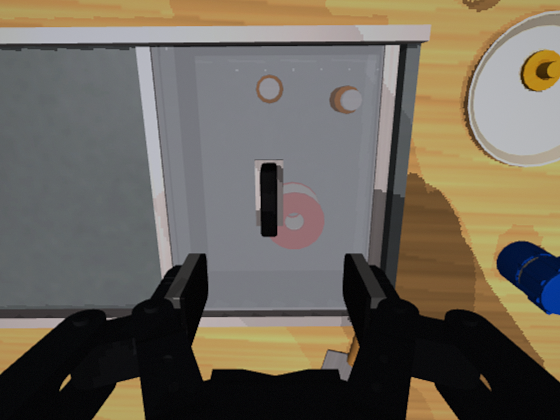

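The wrist view shows the fin at (268,200), between the open fingers in the closing direction. The spool is at (295,220) and the vials are at (268,88) and (345,98).

```bash
python3 -m inch '[[0,-0.025,0.25,0,0,0,0.7],[0,-0.025,0.5,0,0,0,0.7],[0,-0.025,0.5,0,0,0,0.7],[0,-0.025,0.5,0,0,0,0],[0,-0.025,0.5,0,0,0,0],[0,-0.025,0.5,0,0,0,0],[0,-0.025,0.5,0,0,0,0],[0,-0.025,0.5,0,0,0,0]]' 40
python3 -m inch '[[0,-0.15,0,0,0,0,0],[0,-0.3,0,0,0,0,0],[0,-0.45,0,0,0,0,0],[0,-0.6,0,0,0,0,0],[0,-0.7,0,0,0,0,0],[0,-0.74,0,0,0,0,0],[0,-0.74,0,0,0,0,0],[0,-0.74,0,0,0,0,0]]'
python3 -c "
from workcell import bot;print(bot.observe()['position'])"
```

```text
clock: 3.82
position: [0.5865, 0.2292, 0.1094]
tool_rot: [-3.141, -0.002, 0.038]
force: [-2.1, -2.2, 12.1]
grip_width: 0.0105
finger_force: 39.1
clock: 4.82
position: [0.58, 0.3784, 0.1094]
tool_rot: [-3.139, -0.002, 0.039]
force: [-3.1, 2.1, 8.9]
grip_width: 0.0101
finger_force: 39.9
[0.58000236 0.37839256 0.10939937]
```

```bash
python3 -m inch '[[0,0,-0.01,0,0,0,0],[0,-0.02,-0.01,0,0,0,0],[0,-0.04,-0.01,0,0,0,0],[0,-0.04,-0.01,0,0,0,0]]'
python3 -m inch '[[0,-0.02,0,0,0,0,0],[0,-0.04,0,0,0,0,0],[0,-0.04,0,0,0,0,0]]'
```

```text
clock: 5.32
position: [0.5799, 0.3804, 0.1095]
tool_rot: [3.134, 0.002, 0.036]
force: [-6.4, -23.8, 9.1]
grip_width: 0.0097
finger_force: 42.5
clock: 5.7
position: [0.5801, 0.3808, 0.1092]
tool_rot: [3.122, 0.005, 0.032]
force: [-17.3, -61.2, 30.3]
grip_width: 0.0102
finger_force: 45.4
```

```bash
python3 -m inch '[[0,0.06,0,0,0,0,0.5],[0,0.06,0,0,0,0,0.5],[0,0.06,0,0,0,0,0.5],[0,0.06,-0.4,0,0,0,0.5],[0,0.06,-0.7,0,0,0,1],[0,0.06,-0.7,0,0,0,1]]'
python3 -m inch '[[0,0.3,0,0,0,0,1],[0,0.6,0,0,0,0,1],[0,0.9,0,0,0,0,1],[0,0.9,0,0,0,0,1],[0,0.9,0,0,0,0,1]]'
python3 - <<'E'
from h import *
f,W=cam("wrist"); save("w2",f["img"]); np.save("w2W.npy",W);I=f["img"].astype(int)
Z=W[...,2]; R,G,B=I[...,0],I[...,1],I[...,2]
r=lambda a:np.round(a,4)
m=(R>G*1.5)&(R>B*1.5)&(Z>.04)&(Z<.06)&(W[...,1]<.27)&(W[...,1]>.12)&(W[...,0]<.72)
P=W[m]; print("red",len(P),r(P.mean(0)),cv2.minEnclosingCircle(P[:,:2].astype(np.float32)))
T=W[(Z>.046)&(Z<.06)&(W[...,1]<.27)&(W[...,1]>.13)&(W[...,0]<.69)&(W[...,0]>.48)]
_,_=0,0
import collections
g=np.zeros((220,150),np.uint8)
ix=((T[:,0]-.48)*1000).astype(int); iy=((T[:,1]-.13)*1000).astype(int); g[ix,iy]=1; g=cv2.morphologyEx(g,cv2.MORPH_CLOSE,np.ones((3,3)))
n,l,st,c=cv2.connectedComponentsWithStats(g)
for i in range(1,n):
    if st[i,4]>30: print(st[i], c[i][1]/1000+.4805, c[i][0]/1000+.1305)
F=W[(Z>.108)&(W[...,1]>.3)]; print("fin",len(F),r(F.mean(0)) if len(F) else "")
go([.5865,.2265,.2],.042)
ft,Wt=cam("top"); m=(Wt[...,2]>.106)&(Wt[...,2]<.125)&(Wt[...,1]>.34)&(Wt[...,1]<.42)&(Wt[...,0]<.66)&(Wt[...,0]>.5); print("fin top",m.sum(),r(Wt[m].mean(0)))
E
```

```text
clock: 6.45
position: [0.5805, 0.3831, 0.2542]
tool_rot: [-3.137, -0.005, 0.039]
force: [-0.6, 0.4, -0.8]
grip_width: 0.0771
finger_force: 0.0
clock: 7.08
position: [0.5865, 0.202, 0.2493]
tool_rot: [-3.141, 0.0, 0.039]
force: [-0.4, 0.2, 0.2]
grip_width: 0.0853
finger_force: 0.0
red 2063 [0.5594 0.2015 0.0519] ((0.602981448173523, 0.20071937143802643), 0.0793347954750061)
[ 0  0 25  2 34] 0.4807647058823529 0.14038235294117649
[  44   43   56   56 2162] 0.5510929694727105 0.20230573543015726
[ 23 171  17  17 228] 0.6598903508771929 0.16102631578947368
[ 91 178  17  17 225] 0.6663266666666666 0.22902
fin 1133 [0.5812 0.3774 0.115 ]
at [0.5863 0.2027 0.2492] [-3.141  0.     0.04 ] t 7.125 -> shift [ 0.006 -0.119  0.246] turn [-0.     0.    -0.001]
fin top 0 [nan nan nan]<stdin>:17: RuntimeWarning: Mean of empty slice.
  ret = um.true_divide(
```

View pics/w2.png

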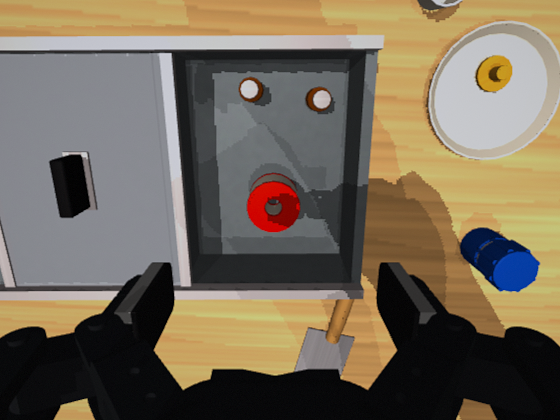

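The door is fully open, with the fin at the stop. The spool is at (273,205), upright, and both vials are well clear of it.

```bash
python3 -m inch '[[-0.176,0.003,0.2,0,0,0,1],[-0.176,0.003,0.5,0,0,0,1],[-0.176,0.003,0.5,0,0,0,1],[-0.176,0.003,0.5,0,0,0,1]]' 40
python3 - <<'E'
from h import *
f,W=cam("wrist"); I=f["img"].astype(int);Z=W[...,2]; R,G,B=I[...,0],I[...,1],I[...,2]
m=(R>G*1.5)&(R>B*1.5)&(Z>.04)&(Z<.06)&(W[...,1]<.24)&(W[...,1]>.15)&(W[...,0]<.60)&(W[...,0]>.5)
P=W[m]; 
if len(P): print(len(P),P.min(0),P.max(0),(P.min(0)+P.max(0))/2)
go([.551,.202,.03],.042)
E
```

```text
clock: 7.68
position: [0.5524, 0.2004, 0.1512]
tool_rot: [-3.141, -0.001, 0.039]
force: [1.0, 0.5, 1.1]
grip_width: 0.0855
finger_force: 0.0
3810 [0.52319141 0.17505508 0.04216961] [0.57853673 0.22921195 0.05529336] [0.55086407 0.20213351 0.04873148]
at [0.5527 0.2003 0.1516] [-3.14e+00 -2.00e-03  3.90e-02] t 7.725 -> shift [-0.009 -0.008  0.608] turn [-0.001 -0.002 -0.002]
```

```bash
python3 -m inch '[[-0.008,-0.008,0.3,0,0,0,1],[-0.008,-0.008,0.55,0,0,0,1],[-0.008,-0.008,0.6,0,0,0,1],[-0.008,-0.008,0.6,0,0,0,1],[-0.008,-0.008,0.6,0,0,0,0.4],[-0.008,-0.008,0.6,0,0,0,0.4],[-0.008,-0.008,0.6,0,0,0,0.4],[-0.008,-0.008,0.6,0,0,0,0.4],[-0.008,-0.008,0.6,0,0,0,0.4]]' 40
python3 -m inch '[[0,0,-0.1,0,0,0,0.4],[0,0,-0.4,0,0,0,0.4],[0,0,-0.7,0,0,0,0.4],[0,0,-1,0,0,0,0.4],[0,0,-1,0,0,0,0.4]]'
python3 - <<'E'
from h import *
c=np.array([.5331,-.3284]);a=-.218;u=np.array([np.cos(a),np.sin(a)]);print(c+.075*u,c-.075*u)
go([.54,-.335,.22],-.218)
E
```

```text
clock: 8.85
position: [0.551, 0.2011, 0.0317]
tool_rot: [-3.141, -0.003, 0.038]
force: [-3.2, -1.2, 20.0]
grip_width: 0.0545
finger_force: 38.2
clock: 9.48
position: [0.5515, 0.2015, 0.2356]
tool_rot: [-3.139, -0.008, 0.038]
force: [0.6, -0.3, -2.0]
grip_width: 0.0547
finger_force: 43.0
[ 0.6063249 -0.3446208] [ 0.4598751 -0.3121792]
at [0.5515 0.2015 0.2356] [-3.139 -0.008  0.038] t 9.475 -> shift [-0.161  2.679  0.069] turn [-0.002 -0.005  0.163]
```

```bash
python3 -m inch '[[-0.05,0.3,0,0,0,0,0.4],[-0.05,0.6,0,0,0,0,0.4],[-0.05,0.9,0,0,0,0,0.4],[-0.05,0.9,0,0,0,0,0.4],[-0.05,0.9,0,0,0,0,0.4]]'
python3 -m inch '[[-0.05,0.3,0,0,0,0,0.4],[-0.05,0.6,0,0,0,0,0.4],[-0.05,0.9,0,0,0,0,0.4],[-0.05,0.9,0,0,0,0,0.4],[-0.05,0.9,0,0,0,0,0.4]]'
python3 -m inch '[[-0.05,0.3,0,0,-0.005,0.163,0.4],[-0.05,0.6,0,0,-0.005,0.163,0.4],[-0.05,0.88,0,0,-0.005,0.163,0.4],[-0.05,0.88,0,0,-0.005,0.163,0.4],[-0.05,0.88,0,0,-0.005,0.163,0.4],[-0.05,0.88,0,0,-0.005,0.163,0.4]]'
python3 - <<'E'
from h import *
f,W=cam("wrist"); save("w3",f["img"]); I=f["img"].astype(int);Z=W[...,2]; R,G,B=I[...,0],I[...,1],I[...,2]
r=lambda a:np.round(a,4)
for lo,hi in((.035,.05),(.05,.068),(.068,.08)):
    m=(Z>lo)&(Z<hi)&(abs(W[...,0]-.606)<.02)&(abs(W[...,1]+.344)<.02)
    P=W[m]; 
    if len(P): v,u=np.nonzero(m);print("spindle",lo,len(P),r(P.mean(0)),r(P.min(0)),r(P.max(0)),u.mean(),v.mean())
go([.606,-.344,.22],-.218)
E
```

```text
clock: 10.1
position: [0.5466, 0.0209, 0.2299]
tool_rot: [-3.141, -0.0, 0.038]
force: [0.1, 0.3, -1.6]
grip_width: 0.0544
finger_force: 43.1
clock: 10.72
position: [0.544, -0.1581, 0.2295]
tool_rot: [-3.141, 0.0, 0.04]
force: [0.6, 0.5, -2.0]
grip_width: 0.0542
finger_force: 43.1
clock: 11.48
position: [0.5414, -0.3339, 0.2297]
tool_rot: [3.141, 0.008, -0.215]
force: [0.2, 1.1, -1.3]
grip_width: 0.0541
finger_force: 43.2
spindle 0.035 1 [ 0.6119 -0.3493  0.0388] [ 0.6119 -0.3493  0.0388] [ 0.6119 -0.3493  0.0388] 274.0 97.0
spindle 0.05 4 [ 0.61   -0.3467  0.0624] [ 0.6061 -0.3522  0.057 ] [ 0.6127 -0.3393  0.0678] 271.5 100.25
spindle 0.068 197 [ 0.6063 -0.3462  0.0746] [ 0.5993 -0.3529  0.0688] [ 0.6126 -0.3395  0.08  ] 271.8477157360406 105.19289340101523
at [ 0.5412 -0.3342  0.2298] [ 3.141  0.008 -0.215] t 11.525 -> shift [ 0.327 -0.021  0.046] turn [0.    0.005 0.002]
```

View pics/w3.png

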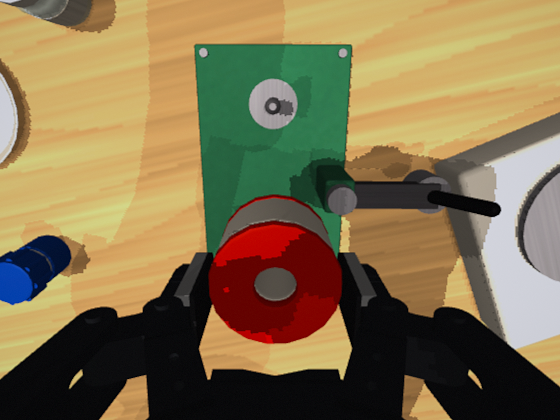

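The spool is held upright, with its bore at (275,284). The spindle is ahead at (272,105).

```bash
python3 - <<'E'
from h import *
f,W=cam("wrist"); I=f["img"].astype(int);Z=W[...,2]; R,G,B=I[...,0],I[...,1],I[...,2]
s=bot.observe(); zt=s["position"][2]+.0213; print(s["position"],zt)
m=(R>G*1.8)&(R>B*1.8); m[:215]=0;m[350:]=0;m[:,:205]=0;m[:,345:]=0
P=W[m]; print(len(P),np.percentile(P[:,2],[5,50,95]))
P=P[abs(P[:,2]-np.median(P[:,2]))<.004]
p=cv2.convexHull(P[:,:2].astype(np.float32)).reshape(-1,2); print("bbox centre",(P.min(0)+P.max(0))/2,P.max(0)-P.min(0), cv2.minEnclosingCircle(p), cv2.fitEllipse(p))
# bore rim: hole inside the flange
n=(~m).astype(np.uint8); k,l,st,c=cv2.connectedComponentsWithStats(n)
i=l[284,275]; print("bore px",st[i],c[i])
cs,_=cv2.findContours((cv2.dilate((l==i).astype(np.uint8),np.ones((5,5)))),cv2.RETR_EXTERNAL,cv2.CHAIN_APPROX_NONE)
q=cs[0][:,0]; Q=W[q[:,1],q[:,0]]; print("bore",np.nanmean(Q,0),(np.nanmin(Q,0)+np.nanmax(Q,0))/2,np.nanmax(Q,0)-np.nanmin(Q,0))
E
```

```text
[ 0.54108425 -0.33463939  0.22976085] 0.25106085320260035
11926 [nan nan nan]Traceback (most recent call last):
  File "<stdin>", line 7, in <module>
AttributeError: 'NoneType' object has no attribute 'reshape'
```

```bash
python3 - <<'E'
from h import *
f,W=cam("wrist"); I=f["img"].astype(int);Z=W[...,2]; R,G,B=I[...,0],I[...,1],I[...,2]
m=(R>G*1.8)&(R>B*1.8); m[:215]=0;m[350:]=0;m[:,:205]=0;m[:,345:]=0
P=W[m]; P=P[~np.isnan(P[:,0])]; print(len(P),np.percentile(P[:,2],[5,50,95]))
P=P[abs(P[:,2]-np.median(P[:,2]))<.004]
print("bbox centre",(P.min(0)+P.max(0))/2,P.max(0)-P.min(0),cv2.minEnclosingCircle(P[:,:2].astype(np.float32)))
n=(~m).astype(np.uint8); k,l,st,c=cv2.connectedComponentsWithStats(n)
i=l[284,275]; print("bore px",st[i],c[i])
cs,_=cv2.findContours((cv2.dilate((l==i).astype(np.uint8),np.ones((5,5)))),cv2.RETR_EXTERNAL,cv2.CHAIN_APPROX_NONE)
q=cs[0][:,0]; Q=W[q[:,1],q[:,0]]; print("bore",np.nanmean(Q,0),(np.nanmin(Q,0)+np.nanmax(Q,0))/2,np.nanmax(Q,0)-np.nanmin(Q,0))
print(bot.observe()["position"])
E
```

```text
11883 [0.24892596 0.2503831  0.25136869]
bbox centre [ 0.54139103 -0.33495056  0.24985565] [0.05540451 0.05653769 0.00693396] ((0.5407693386077881, -0.3349791467189789), 0.028542349115014076)
bore px [ 254  267   43   34 1104] [274.94293478 283.88405797]
bore [ 0.54207045 -0.33537763  0.24939621] [ 0.54186498 -0.33540255  0.24883614] [0.01964731 0.01908913 0.00489494]
[ 0.54094513 -0.33496756  0.22975453]
```

```bash
python3 -m inch '[[0.32,-0.01,0.1,0,0.005,0,0.4],[0.32,-0.01,0.3,0,0.005,0,0.4],[0.32,-0.01,0.5,0,0.005,0,0.4],[0.32,-0.01,0.5,0,0.005,0,0.4],[0.32,-0.01,0.5,0,0.005,0,0.4]]'
python3 - <<'E'
from h import *
go([.6060,-.346,.11],-.218)
f,W=cam("wrist"); save("w4",f["img"])
E
```

```text
clock: 12.25
position: [0.6034, -0.348, 0.1309]
tool_rot: [3.14, -0.002, -0.217]
force: [0.2, 0.4, -0.8]
grip_width: 0.054
finger_force: 43.2
at [ 0.6034 -0.348   0.1309] [ 3.14e+00 -2.00e-03 -2.17e-01] t 12.25 -> shift [ 0.01  -0.013  0.104] turn [ 0.001 -0.001  0.   ]
```

View pics/w4.png

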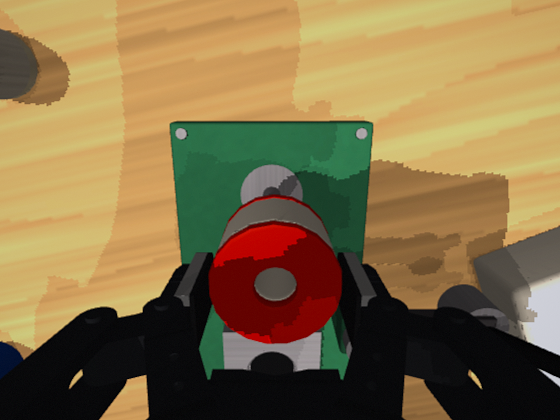

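The boss is at (270,185) and the lower spindle sits a few pixels left of the spool axis. That agrees with the small correction I computed.

```bash
python3 - <<'E'
from h import *
f,W=cam("wrist");Z=W[...,2]; t=np.array([-np.sin(-.218),np.cos(-.218)]) # press y
c=np.array([.606,-.346])
d=W[...,:2]-c; along=d@t
m=(Z>.028)&(Z<.075)&(np.hypot(d[...,0],d[...,1])<.02); m[210:]=0
print("spindle lateral",m.sum(),along[m].min(),along[m].max(),np.percentile(along[m],[5,50,95]))
I=f["img"].astype(int); b=(abs(I[...,0]-I[...,1])<15)&(I.max(-1)>60)&(Z>.012)&(Z<.026)&(np.hypot(d[...,0],d[...,1])<.03)
b[210:]=0
print("boss",b.sum(),along[b].min(),along[b].max(),Z[b].mean())
E
python3 -m inch '[[0.01,-0.013,0.05,0,0,0,0.4],[0.01,-0.013,0.1,0,0,0,0.4],[0.01,-0.013,0.1,0,0,0,0.4]]'
```

```text
spindle lateral 54 -0.005766861449977625 0.006034229268702082 [-0.00428444  0.00072695  0.00473472]
boss 1484 -0.024566834371891055 0.023494634396789862 0.01821380526808663
clock: 12.72
position: [0.6047, -0.3454, 0.1078]
tool_rot: [3.141, 0.002, -0.217]
force: [-1.1, -0.4, -1.6]
grip_width: 0.0538
finger_force: 43.1
```

```bash
python3 -m inch '[[0.005,0.003,0.03,0,0,0,0.4],[0.005,0.003,0.08,0,0,0,0.4],[0.005,0.003,0.14,0,0,0,0.4],[0.005,0.003,0.2,0,0,0,0.4],[0.005,0.003,0.2,0,0,0,0.4]]'
python3 -c "
from workcell import bot;s=bot.observe();print(s['position'],s['force'],s['moment'])"
```

```text
clock: 13.35
position: [0.6054, -0.3462, 0.0676]
tool_rot: [3.141, 0.002, -0.217]
force: [-0.5, 0.6, -0.5]
grip_width: 0.0541
finger_force: 43.1
[ 0.60540547 -0.34621235  0.06760312] [-0.5482748   0.56182369 -0.50159348] [ 0.0161565  -0.0532981   0.00040177]
```

Underside is at about 0.043, well onto the spindle with no contact force. Continuing down to the plate.

```bash
python3 -m inch '[[0,0,0.06,0,0,0,0.4],[0,0,0.12,0,0,0,0.4],[0,0,0.13,0,0,0,0.4],[0,0,0.13,0,0,0,0.4]]'
```

```text
clock: 13.85
position: [0.6061, -0.3466, 0.0429]
tool_rot: [3.141, -0.0, -0.217]
force: [-0.2, 0.4, -1.4]
grip_width: 0.0542
finger_force: 43.2
```

```bash
python3 -m inch '[[0,0,0.01,0,0,0,0.4],[0,0,0.015,0,0,0,0.4],[0,0,0.015,0,0,0,0.4]]'
```

```text
clock: 14.22
position: [0.6064, -0.3468, 0.0418]
tool_rot: [3.14, -0.001, -0.218]
force: [-7.5, 4.3, 21.3]
grip_width: 0.0539
finger_force: 44.9
```

```bash
python3 -m inch '[[0,0,-0.01,0,0,0,1],[0,0,-0.01,0,0,0,1],[0,0,-0.01,0,0,0,1],[0,0,-0.01,0,0,0,1],[0,0,-0.3,0,0,0,1],[0,0,-0.6,0,0,0,1],[0,0,-0.8,0,0,0,1],[0,0,-0.8,0,0,0,1]]'
python3 - <<'E'
from h import *
f,W=cam("wrist"); Z=W[...,2]; m=(Z>.055)&(Z<.07)&(abs(W[...,0]-.606)<.035)&(abs(W[...,1]+.346)<.035)
P=W[m];print(len(P),P.mean(0),P.min(0),P.max(0))
f,W=cam("top"); Z=W[...,2]; m=(Z>.055)&(Z<.071)&(abs(W[...,0]-.606)<.035)&(abs(W[...,1]+.346)<.035)
P=W[m];print("top",len(P),P.mean(0) if len(P) else 0)
go([.64,-.022,.2],-.1)
E
```

```text
clock: 15.22
position: [0.6074, -0.3471, 0.2036]
tool_rot: [3.139, -0.005, -0.218]
force: [-0.6, -0.2, -1.2]
grip_width: 0.0855
finger_force: 0.0
2946 [ 0.60775487 -0.34749732  0.06255283] [ 0.57888027 -0.37490843  0.05506854] [ 0.63414927 -0.31963497  0.06976864]
top 550 [ 0.60514517 -0.34436678  0.06264265]
at [ 0.6059 -0.3464  0.1997] [ 3.141  0.    -0.217] t 15.325 -> shift [-0.183 -1.62  -0.003] turn [ 0.001  0.    -0.075]
```

The spool is seated: its top is at 0.0626, against 0.063 nominal.

```bash
python3 -m inch '[[-0.09,-0.3,0,0,0,0,1],[-0.09,-0.6,0,0,0,0,1],[-0.09,-0.81,0,0,0,0,1],[-0.09,-0.81,0,0,0,0,1],[-0.09,-0.81,0,0,0,0,1]]'
python3 -m inch '[[-0.09,-0.3,0,0,0,-0.075,1],[-0.09,-0.6,0,0,0,-0.075,1],[-0.09,-0.81,0,0,0,-0.075,0.5],[-0.09,-0.81,0,0,0,-0.075,0.5],[-0.09,-0.81,0,0,0,-0.075,0.5]]' 
python3 - <<'E'
from h import *
f,W=cam("wrist"); save("w5",f["img"]);I=f["img"].astype(int);Z=W[...,2]; R,G,B=I[...,0],I[...,1],I[...,2]
b=(R>B*1.6)&(G>B*1.3)&(abs(W[...,0]-.692)<.03)&(abs(W[...,1]+.022)<.03)
P=W[b&(Z>.019)]; print("stud",len(P),P.mean(0),(P.min(0)+P.max(0))/2,P.max(0)-P.min(0))
P=W[b&(Z>.0075)&(Z<.014)]; print("disc",len(P),(P.min(0)+P.max(0))/2,P.max(0)-P.min(0))
go([.6918,-.0219,.1],-.1)
E
```

```text
clock: 15.95
position: [0.6229, -0.1849, 0.1987]
tool_rot: [3.14, 0.002, -0.218]
force: [0.7, -0.9, -0.4]
grip_width: 0.0857
finger_force: 0.0
clock: 16.58
position: [0.6405, -0.0242, 0.1991]
tool_rot: [3.14, 0.001, -0.101]
force: [1.0, -0.4, -0.1]
grip_width: 0.0429
finger_force: 0.0
stud 185 [ 0.69283979 -0.02287793  0.02410909] [ 0.69278639 -0.02302258  0.02259725] [0.01274252 0.01382933 0.00662038]
disc 926 [ 0.69220443 -0.02327036  0.01075174] [0.03479421 0.03440657 0.00639815]
at [ 0.6405 -0.0245  0.1992] [ 3.14e+00  1.00e-03 -1.02e-01] t 16.625 -> shift [ 0.254 -0.04   0.496] turn [ 0.001  0.    -0.001]
```

View pics/w5.png

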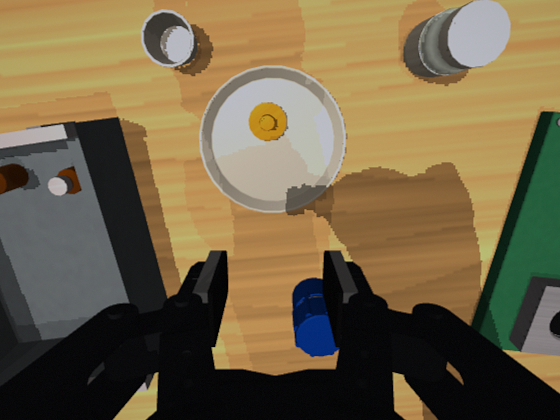

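The blank's stud is at (268,122), upright in the dish. The fingers fit inside the dish.

```bash
python3 -m inch '[[0.2,-0.035,0.1,0,0,0,0.5],[0.257,-0.035,0.4,0,0,0,0.5],[0.257,-0.035,0.65,0,0,0,0.5],[0.257,-0.035,0.7,0,0,0,0.5],[0.257,-0.035,0.7,0,0,0,0.5]]'
python3 - <<'E'
from h import *
go([.6923,-.0227,.03],-.1)
E
```

```text
clock: 17.25
position: [0.6929, -0.0216, 0.0606]
tool_rot: [3.14, -0.0, -0.101]
force: [0.4, 0.2, 0.0]
grip_width: 0.0423
finger_force: 0.0
at [ 0.6929 -0.0216  0.0606] [ 3.14  -0.    -0.101] t 17.25 -> shift [-0.003  0.006  0.153] turn [ 0.001 -0.    -0.001]
```

```bash
python3 -m inch '[[-0.003,0.006,0.1,0,0,0,0.5],[-0.003,0.006,0.15,0,0,0,0.5],[-0.003,0.006,0.15,0,0,0,0.5],[-0.003,0.006,0.15,0,0,0,0],[-0.003,0.006,0.15,0,0,0,0],[-0.003,0.006,0.15,0,0,0,0],[-0.003,0.006,0.15,0,0,0,0]]' 40
python3 -m inch '[[0,0,-0.1,0,0,0,0],[0,0,-0.4,0,0,0,0],[0,0,-0.7,0,0,0,0],[0,0,-0.7,0,0,0,0]]'
python3 - <<'E'
from h import *
go([.40,-.305,.17],-.218)
E
```

```text
clock: 18.12
position: [0.692, -0.0218, 0.0298]
tool_rot: [3.141, -0.0, -0.1]
force: [0.0, -0.1, -0.1]
grip_width: -0.0002
finger_force: 0.0
clock: 18.62
position: [0.6944, -0.0215, 0.1765]
tool_rot: [-3.141, -0.009, -0.1]
force: [0.1, -0.1, -0.3]
grip_width: 0.0002
finger_force: 0.0
at [ 0.6944 -0.0215  0.1765] [-3.141 -0.009 -0.1  ] t 18.625 -> shift [-1.323  1.557  0.021] turn [-0.    -0.006  0.075]
```

The fingers closed on nothing, so I'm looking again.

```bash
python3 - <<'E'
from h import *
f,W=cam("wrist"); save("w6",f["img"]);I=f["img"].astype(int);Z=W[...,2]; R,G,B=I[...,0],I[...,1],I[...,2]
for n in("wrist","top"):
    f,W=cam(n);I=f["img"].astype(int);Z=W[...,2]; R,G,B=I[...,0],I[...,1],I[...,2]
    b=(R>B*1.6)&(G>B*1.3)&(abs(W[...,0]-.682)<.05)&(abs(W[...,1]+.022)<.05)
    for lo,hi in((.0,.005),(.006,.014),(.0185,.03)):
        P=W[b&(Z>lo)&(Z<hi)]
        if len(P): print(n,lo,len(P),P.mean(0),(P.min(0)+P.max(0))/2,P.max(0)-P.min(0))
E
```

```text
wrist 0.0 99 [ 0.71271978 -0.01811782  0.00168759] [ 0.70234591 -0.02204256  0.00249353] [0.0589694  0.09979216 0.00498034]
wrist 0.006 924 [ 0.69367974 -0.02289509  0.00975408] [ 0.70213003 -0.00626055  0.01073974] [0.05582572 0.06813653 0.00645473]
wrist 0.0185 209 [ 0.69329425 -0.02298135  0.02376949] [ 0.69296072 -0.02299605  0.02220201] [0.01349036 0.01355579 0.0073002 ]
```

View pics/w6.png

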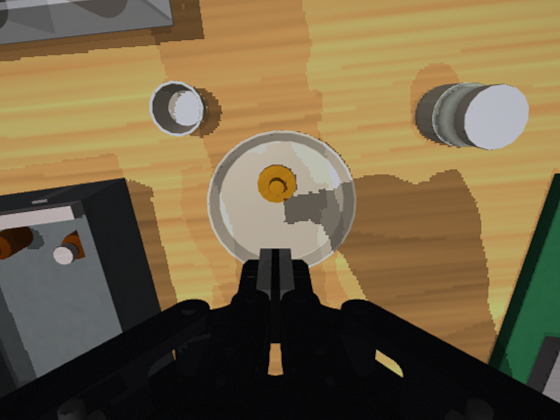

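The blank is untouched at (277,182), so the fingers must have closed above the stud. I'll measure where the tips really are.

```bash
python3 - <<'E'
from h import *
p=bot.observe()["position"];print(p)
for n in("wrist","side"):
    f,W=cam(n);Z=W[...,2]
    m=(abs(W[...,0]-p[0])<.04)&(abs(W[...,1]-p[1])<.06)&(Z>.1)&(Z<.24)
    P=W[m]; print(n,len(P))
    if len(P): print(np.percentile(P[:,2],[0,1,5,20,50]), P[P[:,2]<np.percentile(P[:,2],3)].mean(0))
    for v in(245,250,260,270):
        if n=="wrist": print(v,W[v,262],W[v,287])
E
```

```text
[ 0.69164669 -0.02165796  0.17007274]
wrist 17873
[0.17669498 0.18159051 0.19181757 0.21786651 0.22879954] [ 0.70144833 -0.02309979  0.18289048]
245 [ 0.62855371 -0.00370301  0.00367557] [ 0.62638491 -0.02797136  0.00428661]
250 [ 0.70360636 -0.01790916  0.17974001] [ 0.70253083 -0.02855391  0.17973175]
260 [ 0.70349981 -0.0182104   0.18907068] [ 0.70256111 -0.0282201   0.18921053]
270 [ 0.70298357 -0.0184041   0.19654646] [ 0.70288288 -0.02793135  0.1981544 ]
side 499
[0.17192589 0.17352841 0.18039023 0.19438247 0.22088364] [ 0.68739289 -0.02657678  0.17456374]
```

The shut fingertips sit at about TCP height, or 2–7 mm above it, not 17 mm ahead. I'll open less and go lower, watching the force.

```bash
python3 -m inch '[[0.003,0.005,0,0,0,0,0.32],[0.003,0.005,0.3,0,0,0,0.32],[0.003,0.005,0.6,0,0,0,0.32],[0.003,0.005,0.65,0,0,0,0.32],[0.003,0.005,0.65,0,0,0,0.32]]'
python3 - <<'E'
from h import *
go([.6926,-.0226,.013],-.1)
E
```

```text
clock: 19.5
position: [0.6928, -0.0227, 0.0404]
tool_rot: [3.141, -0.0, -0.1]
force: [0.3, -0.2, 0.3]
grip_width: 0.0275
finger_force: 0.0
at [ 0.6928 -0.0227  0.0404] [ 3.141 -0.    -0.1  ] t 19.5 -> shift [-0.001 -0.001  0.137] turn [ 0.001 -0.     0.   ]
```

```bash
python3 -m inch '[[0,0,0.03,0,0,0,0.32],[0,0,0.06,0,0,0,0.32],[0,0,0.09,0,0,0,0.32],[0,0,0.1,0,0,0,0.32],[0,0,0.1,0,0,0,0.32]]'
```

```text
clock: 20.12
position: [0.6924, -0.0228, 0.0196]
tool_rot: [3.141, 0.0, -0.1]
force: [0.5, 0.8, 0.6]
grip_width: 0.0273
finger_force: 0.0
```

```bash
python3 -m inch '[[0,0,0.02,0,0,0,0.32],[0,0,0.03,0,0,0,0.32],[0,0,0.03,0,0,0,0.32]]'
python3 -m inch '[[0,0,0,0,0,0,0],[0,0,0,0,0,0,0],[0,0,0,0,0,0,0],[0,0,0,0,0,0,0]]' 40
```

```text
clock: 20.5
position: [0.6923, -0.0228, 0.0135]
tool_rot: [3.141, 0.0, -0.1]
force: [-0.2, 1.2, 0.4]
grip_width: 0.0272
finger_force: 0.0
clock: 21.0
position: [0.6925, -0.0228, 0.0138]
tool_rot: [3.141, -0.0, -0.1]
force: [-0.2, -0.4, 3.9]
grip_width: 0.0109
finger_force: 39.2
```

```bash
python3 -m inch '[[0,0,-0.1,0,0,0,0],[0,0,-0.4,0,0,0,0],[0,0,-0.7,0,0,0,0],[0,0,-0.7,0,0,0,0],[0,0,-0.7,0,0,0,0]]'
python3 - <<'E'
from h import *
f,W=cam("wrist"); save("w7",f["img"][150:420,120:440])
go([.40,-.300,.16],-.218)
E
```

```text
clock: 21.62
position: [0.6923, -0.0227, 0.1545]
tool_rot: [3.141, -0.001, -0.1]
force: [-0.0, 1.5, -1.7]
grip_width: 0.0115
finger_force: 39.0
at [ 0.692  -0.0227  0.1535] [ 3.14e+00  1.00e-03 -1.00e-01] t 21.675 -> shift [-1.315  1.525 -0.03 ] turn [0.001 0.    0.075]
```

View pics/w7.png

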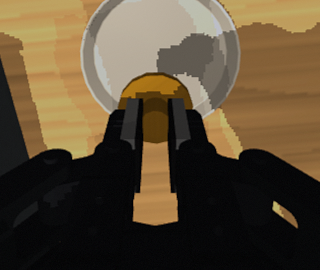

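The blank hangs from the stud between the pads, with the disc visible at crop (152,105).

```bash
python3 -m inch '[[-0.2,0.25,0,0,0,0,0],[-0.4,0.5,-0.1,0,0,0,0],[-0.66,0.76,-0.15,0,0,0,0],[-0.66,0.76,-0.15,0,0,0,0],[-0.66,0.76,-0.15,0,0,0,0]]'
python3 -m inch '[[-0.2,0.25,0,0,0,0.075,0],[-0.4,0.5,0,0,0,0.075,0],[-0.66,0.76,0,0,0,0.075,0],[-0.66,0.76,0,0,0,0.075,0],[-0.66,0.76,0,0,0,0.075,0]]'
python3 - <<'E'
from h import *
r=lambda a:np.round(a,4)
f,W=cam("wrist"); I=f["img"].astype(int);Z=W[...,2]; mx=I.max(-1)
c=np.array([.46,-.3125]); d=np.hypot(W[...,0]-c[0],W[...,1]-c[1])
blk=(Z>.0355)&(Z<.042)&(d<.06); print(blk.sum())
P=W[blk]; print("blk",r(P.mean(0)),cv2.minAreaRect(P[:,:2].astype(np.float32)))
n=(d<.03)&(Z<.0355)&(Z>.025); P=W[n]; print("cav",n.sum(),r(P.mean(0)),r((P.min(0)+P.max(0))/2),r(P.max(0)-P.min(0)),cv2.minEnclosingCircle(P[:,:2].astype(np.float32)))
n=(d<.03)&(Z<.045)&(Z>.025)&(mx<70); P=W[n]; print("dark",n.sum(),r(P.mean(0)),r(np.median(P,0)),r((P.min(0)+P.max(0))/2),r(P.max(0)-P.min(0)))
v,u=np.nonzero(n); print(u.mean(),v.mean(),u.min(),u.max(),v.min(),v.max())
# held blank disc, brass pixels near the tip
p=bot.observe()["position"]; R,G,B=I[...,0],I[...,1],I[...,2]
b=(R>B*1.6)&(G>B*1.3)&(np.hypot(W[...,0]-p[0],W[...,1]-p[1])<.03)&(Z>.1); P=W[b]; print("brass",b.sum(),r(P.min(0)),r(P.max(0)),r(np.median(P,0)))
save("w8",f["img"])
go([.46,-.3125,.1],-.218)
E
```

```text
clock: 22.3
position: [0.5453, -0.1614, 0.1836]
tool_rot: [3.141, 0.001, -0.101]
force: [0.5, 0.2, -0.1]
grip_width: 0.0109
finger_force: 39.1
clock: 22.92
position: [0.4002, -0.2985, 0.1836]
tool_rot: [3.141, 0.0, -0.217]
force: [0.2, 0.6, 0.2]
grip_width: 0.0108
finger_force: 39.2
7992
blk [ 0.4615 -0.3143  0.0376] ((0.45952799916267395, -0.3139118552207947), (0.08020757883787155, 0.07924262434244156), 77.57832336425781)
cav 1894 [ 0.4596 -0.314   0.032 ] [ 0.4593 -0.3143  0.0324] [0.0459 0.0403 0.0061] ((0.46102145314216614, -0.3102968633174896), 0.0248084906488657)
dark 1655 [ 0.4597 -0.314   0.032 ] [ 0.4597 -0.314   0.0319] [ 0.4603 -0.3136  0.0332] [0.0393 0.039  0.0076]
276.7939577039275 112.42839879154079 253 300 87 136
brass 3127 [ 0.3825 -0.3272  0.1742] [ 0.423  -0.2734  0.2807] [ 0.4073 -0.3002  0.1802]
at [ 0.4009 -0.2978  0.1836] [ 3.141 -0.    -0.216] t 22.975 -> shift [0.304 0.009 0.418] turn [ 0.    -0.     0.001]
```

```bash
python3 - <<'E'
from h import *
from scipy.optimize import minimize
f,W=cam("wrist"); I=f["img"].astype(int);Z=W[...,2]; p=bot.observe()["position"]; R,G,B=I[...,0],I[...,1],I[...,2]
b=(R>B*1.6)&(G>B*1.3)&(np.hypot(W[...,0]-p[0],W[...,1]-p[1])<.03)&(abs(Z-p[2]+.0038)<.003)
P=W[b][:,:2]; h=cv2.convexHull(P.astype(np.float32)).reshape(-1,2)
t=np.array([.216,.976]);x=np.array([.976,-.216]); a=(P-p[:2])@x; l=(P-p[:2])@t
print(len(P),"fwd max",np.percentile(a,99.5),"lat",np.percentile(l,[.5,99.5]),p)
E
```

```text
1693 fwd max 0.01780884201090961 lat [-0.01779593  0.01643281] [ 0.40124491 -0.29748416  0.18370812]
```

```bash
python3 -m inch '[[0.2,0.01,0,0,0,0,0],[0.304,0.013,0.2,0,0,0,0],[0.304,0.013,0.5,0,0,0,0],[0.304,0.013,0.62,0,0,0,0],[0.304,0.013,0.62,0,0,0,0],[0.304,0.013,0.62,0,0,0,0]]'
python3 - <<'E'
from h import *
go([.4598,-.3133,.0418],-.218)
E
```

```text
clock: 23.78
position: [0.4596, -0.3142, 0.0609]
tool_rot: [3.141, -0.001, -0.216]
force: [-1.3, 1.2, -0.2]
grip_width: 0.0111
finger_force: 39.1
at [ 0.4596 -0.3142  0.0609] [ 3.141e+00 -1.000e-03 -2.160e-01] t 23.775 -> shift [ 0.    -0.005  0.096] turn [ 0.001 -0.001  0.001]
```

```bash
python3 -m inch '[[0,-0.003,0.03,0,0,0,0],[0,-0.003,0.05,0,0,0,0],[0,-0.003,0.07,0,0,0,0],[0,-0.003,0.09,0,0,0,0],[0,-0.003,0.095,0,0,0,0],[0,-0.003,0.095,0,0,0,0]]'
```

```text
clock: 24.52
position: [0.4585, -0.3142, 0.0416]
tool_rot: [3.14, -0.0, -0.218]
force: [-3.3, 2.9, 16.9]
grip_width: 0.0108
finger_force: 41.0
```

It is home by height. Releasing now; I'll verify after the retreat.

```bash
python3 -m inch '[[0,0,0,0,0,0,0.35],[0,0,0,0,0,0,0.35],[0,0,0,0,0,0,0.35],[0,0,-0.2,0,0,0,0.35],[0,0,-0.5,0,0,0,0.35],[-0.2,0,-0.75,0,0,0,0.35],[-0.25,0,-0.8,0,0,0,0.35],[-0.25,0,-0.8,0,0,0,0.35]]'
python3 - <<'E'
from h import *
r=lambda a:np.round(a,4)
f,W=cam("wrist"); save("w9",f["img"][0:260,130:430]); I=f["img"].astype(int);Z=W[...,2]; R,G,B=I[...,0],I[...,1],I[...,2]
b=(R>B*1.6)&(G>B*1.3)&(np.hypot(W[...,0]-.46,W[...,1]+.314)<.03)
P=W[b&(Z>.033)&(Z<.043)]; print("disc",len(P),r(P.mean(0)),r(np.percentile(P,[2,50,98],axis=0)))
A=np.c_[P[:,:2]-P[:,:2].mean(0),np.ones(len(P))]; print("plane",np.linalg.lstsq(A,P[:,2],rcond=None)[0])
P=W[b&(Z>.047)]; print("stud",len(P),r(P.mean(0)))
blk=(Z>.033)&(Z<.043)&(np.hypot(W[...,0]-.46,W[...,1]+.314)<.05)&~b; print("blk z",np.median(Z[blk]))
go([.58,.38,.2],.042)
E
```

```text
clock: 25.52
position: [0.4095, -0.3034, 0.2015]
tool_rot: [3.14, -0.001, -0.218]
force: [0.7, -0.4, -1.0]
grip_width: 0.03
finger_force: 0.0
disc 1116 [ 0.4588 -0.3148  0.0376] [[ 0.4423 -0.3309  0.036 ]
 [ 0.4593 -0.3149  0.0377]
 [ 0.4748 -0.2985  0.0392]]
plane [0.00672247 0.00550278 0.03762968]
stud 218 [ 0.4589 -0.3147  0.052 ]
blk z 0.03761754941318405
at [ 0.4098 -0.3032  0.2005] [ 3.141 -0.    -0.218] t 25.575 -> shift [ 9.300e-02 -3.519e+00 -1.000e-03] turn [ 0.001 -0.    -0.165]
```

View pics/w9.png

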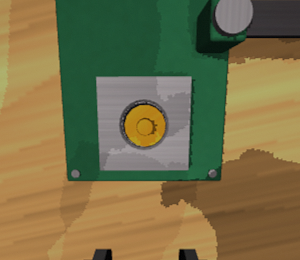

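The blank sits flush and level in the die (crop (145,124)): disc top 0.0376 against block top 0.0376. Now to shut the door.

```bash
python3 -m inch '[[0.023,-0.3,0,0,0,0,0.5],[0.023,-0.6,0,0,0,0,0.5],[0.023,-0.88,0,0,0,0,0.5],[0.023,-0.88,0,0,0,0,0.5],[0.023,-0.88,0,0,0,0,0.5]]'
python3 -m inch '[[0.023,-0.3,0,0,0,0,0.5],[0.023,-0.6,0,0,0,0,0.5],[0.023,-0.88,0,0,0,0,0.5],[0.023,-0.88,0,0,0,0,0.5],[0.023,-0.88,0,0,0,0,0.5]]'
python3 -m inch '[[0.023,-0.3,0,0,0,0,0.5],[0.023,-0.6,0,0,0,0,0.5],[0.023,-0.88,0,0,0,0,0.5],[0.023,-0.88,0,0,0,0,0.5],[0.023,-0.88,0,0,0,0,0.5]]'
python3 -m inch '[[0.023,-0.3,0,0,0,-0.165,0.5],[0.023,-0.6,0,0,0,-0.165,0.5],[0.023,-0.88,0,0,0,-0.165,0.5],[0.023,-0.88,0,0,0,-0.165,0.5],[0.023,-0.88,0,0,0,-0.165,0.5]]'
python3 - <<'E'
from h import *
f,W=cam("wrist");Z=W[...,2]; I=f["img"]
m=(Z>.106)&(Z<.122)&(abs(W[...,0]-.58)<.06)&(abs(W[...,1]-.38)<.04); P=W[m]
if len(P): print(len(P),P.mean(0),P.min(0),P.max(0))
go([.58,.38,.103],.042)
E
```

```text
clock: 26.2
position: [0.4522, -0.1322, 0.1997]
tool_rot: [3.141, 0.002, -0.217]
force: [-0.1, -0.5, -0.5]
grip_width: 0.0429
finger_force: 0.0
clock: 26.82
position: [0.4945, 0.0373, 0.1999]
tool_rot: [3.14, 0.001, -0.219]
force: [-0.1, 0.3, -0.6]
grip_width: 0.0425
finger_force: 0.0
clock: 27.45
position: [0.5374, 0.2073, 0.1999]
tool_rot: [3.139, 0.0, -0.22]
force: [0.3, 0.6, 0.5]
grip_width: 0.0429
finger_force: 0.0
clock: 28.08
position: [0.5804, 0.3778, 0.1999]
tool_rot: [3.139, 0.0, 0.039]
force: [0.6, -0.7, 0.2]
grip_width: 0.0426
finger_force: 0.0
1195 [0.5817864  0.37958303 0.11630934] [0.55475024 0.37292106 0.10601678] [0.60508686 0.38642625 0.11862999]
at [0.5804 0.3776 0.2002] [ 3.139 -0.     0.039] t 28.125 -> shift [-0.002 -0.013  0.486] turn [ 0.002  0.    -0.002]
```

```bash
python3 -m inch '[[0,-0.013,0.25,0,0,0,0.5],[0,-0.013,0.475,0,0,0,0.5],[0,-0.013,0.475,0,0,0,0.5],[0,-0.013,0.475,0,0,0,0],[0,-0.013,0.475,0,0,0,0],[0,-0.013,0.475,0,0,0,0],[0,-0.013,0.475,0,0,0,0]]' 40
python3 -m inch '[[0,0.15,0,0,0,0,0],[0,0.3,0,0,0,0,0],[0,0.45,0,0,0,0,0],[0,0.6,0,0,0,0,0],[0,0.75,0,0,0,0,0],[0,0.81,0,0,0,0,0],[0,0.81,0,0,0,0,0],[0,0.81,0,0,0,0,0]]'
```

```text
clock: 29.0
position: [0.5808, 0.3802, 0.1079]
tool_rot: [3.138, -0.002, 0.04]
force: [-4.4, -14.5, 12.4]
grip_width: 0.0104
finger_force: 40.0
clock: 30.0
position: [0.5877, 0.221, 0.1079]
tool_rot: [3.141, -0.004, 0.041]
force: [0.7, -1.2, 10.3]
grip_width: 0.0101
finger_force: 42.5
```

```bash
python3 -m inch '[[0,0.02,-0.005,0,0,0,0],[0,0.04,-0.005,0,0,0,0],[0,0.05,-0.005,0,0,0,0],[0,0.05,-0.005,0,0,0,0]]'
python3 -m inch '[[0,0.02,0,0,0,0,0],[0,0.04,0,0,0,0,0],[0,0.04,0,0,0,0,0]]'
```

```text
clock: 30.5
position: [0.588, 0.2111, 0.108]
tool_rot: [3.141, -0.003, 0.041]
force: [6.1, 0.0, -3.4]
grip_width: 0.01
finger_force: 41.0
clock: 30.88
position: [0.5881, 0.2098, 0.1081]
tool_rot: [-3.133, -0.005, 0.045]
force: [10.4, 31.8, -19.3]
grip_width: 0.01
finger_force: 39.7
```

At the stop: travel is 0.170 m. Releasing and retreating.

```bash
python3 -m inch '[[0,-0.03,0,0,0,0,0.5],[0,-0.03,0,0,0,0,0.5],[0,-0.03,0,0,0,0,0.5],[0,-0.03,-0.3,0,0,0,0.5],[0,-0.03,-0.6,0,0,0,0.5],[0,-0.03,-0.75,0,0,0,0.5],[0,-0.03,-0.75,0,0,0,0.5],[0,-0.03,-0.75,0,0,0,0.5]]'
python3 - <<'E'
from h import *
f,W=cam("wrist");Z=W[...,2]
m=(Z>.106)&(Z<.122)&(abs(W[...,0]-.587)<.05)&(abs(W[...,1]-.21)<.04); P=W[m]; print("fin",len(P),P.mean(0),(P.min(0)+P.max(0))/2)
f,W=cam("top"); s=bot.observe()
W0=np.load("topW.npy"); I0=np.load("topI.npy").astype(int)
for n,(u,v) in dict(crusher=(293,253),key=(290,312),bottle=(350,132),cup=(241,127),spat=(207,340)).items():
    a=f["img"][v-18:v+18,u-18:u+18].astype(int); print(n,np.abs(a-I0[v-18:v+18,u-18:u+18]).mean().round(1))
Z=W[...,2]; m=(Z>.05)&(Z<.07)&(abs(W[...,0]-.606)<.035)&(abs(W[...,1]+.345)<.035); print("spool top",np.median(W[m],0))
print(s["clock"],s["position"],s["force"])
E
```

```text
clock: 31.88
position: [0.5864, 0.2085, 0.2558]
tool_rot: [3.14, 0.001, 0.041]
force: [-0.5, 0.9, 1.1]
grip_width: 0.0426
finger_force: 0.0
fin 811 [0.5889616  0.20963976 0.11637484] [0.58775517 0.20957494 0.11243257]
crusher 15.4
key 18.8
bottle 17.3
cup 17.4
spat 50.7
spool top [ 0.60448959 -0.34217542  0.06263324]
31.975 [0.58623711 0.20869807 0.25533064] [-0.58274941 -0.83995863 -0.68576258]
```

```bash
python3 -c "
from workcell import bot;print(bot.job_done())"
```

```text
the job is handed in; nothing more can be done
None
```

I handed the job in at 32 s: the spool is down on the spindle's base plate, the blank sits flush in the die stud up, and the door was slid fully open before the lift and is now shut against its stop; I took no final look at the vials or counter items, but saw no sign of contact with them.

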